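# Hold an offcut in the marking-out jig

## Robot

A 6-joint arm with a two-finger parallel gripper is mounted at the origin on a cart in front of the work surface, level with it; the furniture and walls round the work are solid. World frame = base frame: x ahead of the robot, y to its left, z up, the work surface at z = 0. Lengths are in m, angles in rad, forces in N, time in s.
With the tool pointing down it reaches from about 0.325 to 0.9 m from the base axis. Payload 3.5 kg.
Tool frame: the origin (TCP) lies between the finger pads, 19 mm behind the fingertips; this is the grasp point; z points along the fingers, y is the line along which they close (so a half turn about z gives the same grasp; the last joint's range is limited). The gripper opens to 85 mm and grips with 20 to 120 N. Pads are 22 mm wide; open, the fingers measure 114 mm over their backs; the gripper's body (76 mm by 85 mm) begins 54 mm behind the grasp point. The pads swing forward as they close: fully open they stand 13 mm farther back than shut.
Start: joints at [1.007, 0.276, -0.026, 1.268, 0, 1.467], TCP at [0.278, 0.56, 0.25] pointing down, gripper open.
Joint ranges: [-3.12, 3.12], [-0.85, 1.88], [-1.08, 1.24], [-1.95, 2.15], [-1.57, 1.53], [-3.14, 3.14]. Speed limits (rad/s): [2.57, 2.57, 3.14, 3.14, 3.14, 3.14].

## Interface

Orientations are given as a unit quaternion [x, y, z, w].
In Python, from cell import * gives the robot as it stands.
- The arm moves only by the tool jog_arm, never from a script. Its argument "rows" is a list of rows, each an object of numbers: "x", "y", "z": the shift along the tool's x, y, z in cm; "ax", "ay", "az": the turn, a rotation vector about the tool's x, y, z in degrees; "grip": the opening, from 0 (shut) to 1 (fully open). In form: [{"x": .., "y": .., "z": .., "ax": .., "ay": .., "az": .., "grip": ..}, ...]. A call has 1 to 10 rows; each row is the pose to reach, as a shift and turn from the pose commanded when the call began, along the tool's axes at that moment; what a row does not reach only later rows make up. A row lasts 1/12 s, in which the tool goes at most 41.7 mm and 7.16 degrees, less where a joint would pass 70% of its speed; a pose out of reach is approached as far as the arm can. A call with a gripper value outside its range is refused whole. The fingers move at their own pace and stop on an object; "grip_force" is the grip in N (left out, the last holds). Time passes only in rows, so rows that repeat a pose let the fingers close. It gives the time, the measured TCP pose, the force, the opening and the grip force at its end, in the units of the state.
- state(): the state, without advancing time (a new reading comes with each control period).
- snapshot(name): name is "scene" or "top" or "wrist"; returns a dict with "color" (400x640x3 uint8, red, green, blue), "z_map" (400x640 float32, m along the optical axis (not along the pixel's ray), 0 where there is no reading), "fx", "fy", "cx", "cy" (pixels), "rvec" (rotation vector, rad) and "tvec" (3), from world to camera coordinates, as OpenCV has them; the wrist camera has in their place "T_tool_cam" (4x4, takes a point from camera to tool coordinates, whose origin is the TCP and whose axes are the flange's). Camera axes: x right, y down, z forward; pixel columns grow to the right and rows downward; lengths in m; the calibration is good to about 2 mm. The wrist camera is an equidistant fisheye: a pixel r from the principal point sees the ray r / f radians off the axis. A picture is of the moment at which its call begins: read the wrist's pose just before it.
- hand_in(): hands the job in; it is judged then, once.
Trained networks look in the newest picture that a camera, given by its name, has taken for a name from the list of things; names that differ only in an ending like _2 or _b are one class to them, and where a whole thing is asked for, a point or a joint stands for the part that bears it (a point fixed in the world has none). Each returns a list of dicts, best first, with "confidence" (0 to 1); they miss things now and then, are a little off and sometimes report something else, mostly with a low value. They report only what shows in the picture. A call takes as long as a camera call. They do not tell look-alikes from the thing itself.
- spot_in(target, camera): "position" ([x, y, z] in m, in the coordinates of the camera as it stood for that picture, good to about 4 mm: the middle of the surface that is visible of it).
- masks_of(target, camera): "pixels" (400x640 bool, what is visible of it).
- pinpoint(target, camera): "position" ([x, y, z] in m, in the coordinates of the camera as it stood for that picture, good to about 4 mm: a listed point, or the origin of a listed thing).
The state is a dict: "t": time; "q": joint angles; "joint_velocities": joint speeds; "effort": joint torques, N m; "ee_pos": TCP position; "orientation": TCP orientation; "ft_force": force on the tool from outside, world axes, zero at the start; "torque": the same for the moment, N m; "grip_width": finger opening in m; "gripper_force": force on a finger pad.
Only numpy, scipy, OpenCV 4.12 (cv2) and the standard library are available. Lean on these libraries where they do the work, as an engineer would, in place of code of your own. Each camera call takes 0.05 s, during which the arm holds its last target. There are 200 camera calls.

## Task

Set the bevelled aluminium offcut down on the plate of the marking-out jig, on its broad underside with the bevel up and facing away from the fence, and let go of it. Then push it up against the fence and along to the stop block, and finish by holding it there, without gripping it, with one firm slanting push of the fingertips (some 15 N, down and towards the fence) that presses it on the plate and against the fence together, its end touching the stop. The program ends while still pushing; leave the tape roll in front of the jig, the spanner and the stepped steel plug where they are.

Things in the scene. Friction and masses are not known exactly. Their poses are not given: they have to be found in the camera images.
- offcut: loose bare aluminium block, 52 mm wide (x), 80 long (y), 38 high (z), 0.4 kg. A 45 degree bevel, 16 by 16 mm, runs along the upper -x edge: the -x side is only 22 mm high, the +x side is flat, full height. Origin: centre of underside. Starts flat on the bench right of the jig. In the jig its axes are parallel to the plate's, +x side on the fence. Oiled against the jig (friction 0.2)
- offcut_end (a point): middle of the offcut's +y end face, 40 mm in +y from its origin and 14 mm above the underside; this end goes against the stop
- bevel_mid (a point): centre of the offcut's bevel face, 18 mm in -x from its origin and 30 mm above the underside; a push square to the bevel points along the offcut's +x and down, 45 degrees each, and passes through the underside
- jig_plate: the jig's flat ground steel plate, fixed to the bench, 140 mm (x) by 180 mm (y), 8 mm thick. Origin: centre of its underside on the bench; x points across to the fence (roughly away from the robot, turned up to 0.25 rad), y along the fence to the left, z up; the free plate is 124 mm deep in front of the fence
- jig_fence: the jig's dark steel fence, fixed on the far edge of the plate: bar 16 mm thick (x), 180 mm long (y), 30 mm high, three screw heads 5 mm high on top. Origin: centre of its underside, on top of the plate; its working face is the -x side, 8 mm from the origin; axes parallel to the plate's
- jig_stop: the jig's stop block, fixed on the plate against the fence near its left end, set at a different place along the fence each time: steel block 40 mm (x) by 24 mm (y) by 28 mm high, two screw heads on top. Origin: centre of its underside, on top of the plate; its working face is the -y side, 12 mm from the origin; axes parallel to the plate's
- stop_face (a point): middle of the stop block's working face (-y side), 14 mm above the plate
- tape_roll: bystander: loose yellow tape roll, 62 mm across, 16 mm high, lying in front of the jig; origin: centre of its underside
- spanner: bystander: loose open-ended spanner 151 mm by 30 mm by 7 mm, lying on the bench near the robot; origin: centre of its underside
- die_plug: bystander: loose round stepped steel plug, 55 mm across, 48 mm high, standing behind the jig; origin: centre of its underside
Not all that is in view belongs to the job. Leave any blue or orange look-alike of the offcut alone.

How it is judged:
On the way:
1. the offcut lies on its underside on the jig's plate in front of the fence, bevel away from the fence, and is let go (angle between offcut's own z axis and vertical below 0.05 rad and z of offcut in the frame of jig_plate between 0.005 and 0.011 m and x of offcut in the frame of jig_plate between -0.07 and 0.04 m and y of offcut in the frame of jig_plate between -0.09 and 0.05 m and x of jig_fence in the frame of offcut above 0 m and contact force between the fingers and offcut below 0.1 N), for 0.2 s.
At the end, for the whole second after the job is handed in: Offcut flat on the plate, square to the fence (0.03 rad), within 2 mm of the fence and 2.5 mm of the stop, at rest; fingertips push it (over 5 N; TCP over 10 mm to -x of its origin and 25 mm above its underside, so not gripping), fence takes over 3 N, plate over 8 N (contact force between offcut and jig_fence above 3 N and contact force between offcut and jig_plate above 8 N and contact force between the fingers and offcut above 5 N and x of the grasp point in the frame of offcut below -0.01 m and z of the grasp point in the frame of offcut above 0.025 m and angle between offcut's own z axis and vertical below 0.03 rad and angle between the x axis of offcut and the x axis of jig_plate, either way round below 0.03 rad and x of offcut in the frame of jig_fence between -0.036 and -0.03 m and y of offcut_end in the frame of jig_stop between -0.0145 and -0.009 m and linear speed of offcut below 0.01 m/s); the arm keeps its last pose, push and grip.
It fails at once if the tape roll, the spanner or the stepped plug is moved more than 30 mm (distance of any of tape_roll, spanner, die_plug from where it was at the start of the episode above 0.03 m).
It also fails if it takes over 67 s, if anything falls off the work surface, if the arm or the gripper's body presses on something with over 40 N, if the wrist force passes 120 N, or if a joint passes its speed limit or range.

## Working session

There is one attempt and no reset: what is moved stays moved. The work goes in short steps, Python scripts to look and compute and a tool call to move; the robot and the scene stay as the last step left them, time stands still between calls to the robot, and variables do not carry over. Pictures are saved under pics/ and viewed, at most 10 in all, crops included, and the job is handed in when it is done.

Besides the shell and the picture viewer there is one more tool, called after "Request:" in YAML: its name, and indented under it one key for each argument. jog_arm: Moves the arm, as the interface text tells. Its arguments: {"type":"object","properties":{"rows":{"type":"array"},"grip_force":{"type":"number"}},"required":["rows"]}

```bash
mkdir -p pics; cat > h.py <<'E'
from cell import *
import numpy as np, cv2
from scipy.spatial.transform import Rotation as R
def cam(n):
    s=state(); d=snapshot(n)
    if n=='wrist':
        T=np.eye(4);T[:3,:3]=R.from_quat(s['orientation']).as_matrix();T[:3,3]=s['ee_pos']
        d['W']=T@np.array(d['T_tool_cam'])
    else:
        T=np.eye(4);T[:3,:3]=R.from_rotvec(np.ravel(d['rvec'])).as_matrix();T[:3,3]=np.ravel(d['tvec']);d['W']=np.linalg.inv(T)
    return d
def w(d,p): return d['W'][:3,:3]@np.array(p)+d['W'][:3,3]
def cloud(d,m):
    v,u=np.nonzero(m&(d['z_map']>0)); z=d['z_map'][v,u]
    P=np.c_[(u-d['cx'])/d['fx']*z,(v-d['cy'])/d['fy']*z,z]
    return P@d['W'][:3,:3].T+d['W'][:3,3]
def px(d,P):
    c=np.linalg.inv(d['W'])@np.r_[P,1]; return (d['fx']*c[0]/c[2]+d['cx'],d['fy']*c[1]/c[2]+d['cy'])
def save(d,n): cv2.imwrite('pics/'+n,d['color'][:,:,::-1])
E
python3 - <<'E'
from h import *
np.set_printoptions(precision=3,suppress=True)
ims=[]
for c in ['scene','top']:
    d=cam(c); ims.append(d['color'])
    for t in ['offcut','jig_plate','jig_fence','jig_stop','tape_roll','spanner','die_plug']:
        for r in masks_of(t,c)[:3]:
            m=np.array(r['pixels']);P=cloud(d,m)
            v,u=np.nonzero(m)
            print(c,t,round(r['confidence'],2),'px',int(u.mean()),int(v.mean()),m.sum(),'med',np.median(P,0),'lo',np.percentile(P,3,axis=0),'hi',np.percentile(P,97,axis=0))
    for t in ['offcut','jig_plate','jig_fence','jig_stop','stop_face','offcut_end','bevel_mid']:
        for r in pinpoint(t,c)[:3]: print(c,'pin',t,round(r['confidence'],2),w(d,r['position']))
cv2.imwrite('pics/a.png',cv2.resize(np.vstack(ims),(480,600))[:,:,::-1])
save({'color':ims[0]},'scene.png');save({'color':ims[1]},'top.png')
print(state())
E
```

```text
scene offcut 0.81 px 382 247 831 med [ 0.511 -0.425  0.033] lo [ 0.496 -0.461  0.005] hi [ 0.545 -0.386  0.04 ]
scene offcut 0.69 px 349 280 810 med [ 0.386 -0.397  0.036] lo [ 0.354 -0.428  0.008] hi [ 0.433 -0.364  0.04 ]
scene offcut 0.59 px 359 212 636 med [ 0.592 -0.329  0.034] lo [ 0.561 -0.358  0.004] hi [ 0.632 -0.29   0.04 ]
scene jig_plate 0.69 px 292 201 2193 med [ 0.563 -0.141  0.007] lo [ 0.509 -0.22   0.002] hi [ 0.631 -0.051  0.011]
scene jig_fence 0.68 px 305 179 589 med [ 0.637 -0.146  0.032] lo [ 0.629 -0.215  0.01 ] hi [ 0.65  -0.053  0.042]
scene jig_stop 0.43 px 276 180 177 med [ 0.598 -0.073  0.031] lo [ 0.586 -0.081  0.006] hi [ 0.622 -0.051  0.04 ]
scene tape_roll 0.86 px 307 260 454 med [ 0.406 -0.278  0.014] lo [ 0.378 -0.305 -0.002] hi [ 0.435 -0.249  0.018]
scene spanner 0.82 px 256 253 288 med [ 0.369 -0.145  0.004] lo [ 0.332 -0.213 -0.002] hi [ 0.422 -0.101  0.008]
scene spanner 0.5 px 382 246 816 med [ 0.511 -0.424  0.034] lo [ 0.496 -0.461  0.007] hi [ 0.546 -0.386  0.04 ]
scene die_plug 0.49 px 281 144 299 med [ 0.74  -0.001  0.02 ] lo [ 0.726 -0.021
[... 2202 characters left out ...]
003]
top pin offcut_end 0.97 [ 0.365 -0.413  0.013]
top pin offcut_end 0.83 [ 0.521 -0.38   0.016]
top pin offcut_end 0.57 [ 0.641 -0.334  0.012]
top pin bevel_mid 0.72 [ 0.406 -0.406  0.028]
top pin bevel_mid 0.64 [ 0.614 -0.303  0.031]
{'t': 1.5, 'q': array([ 1.007,  0.276, -0.026,  1.268, -0.   ,  1.467]), 'joint_velocities': array([-0.001, -0.001,  0.   ,  0.002, -0.001, -0.001]), 'effort': array([ -0.   , -44.548,  29.555,   0.001,  -0.   ,   0.   ]), 'ee_pos': array([0.278, 0.56 , 0.25 ]), 'orientation': array([ 0.228,  0.974, -0.   ,  0.   ]), 'ft_force': array([ 0.077, -0.665,  0.136]), 'torque': array([ 0.094, -0.024,  0.028]), 'gripper_force': 0.0, 'grip_width': 0.0852869294844151}
```

View pics/top.png

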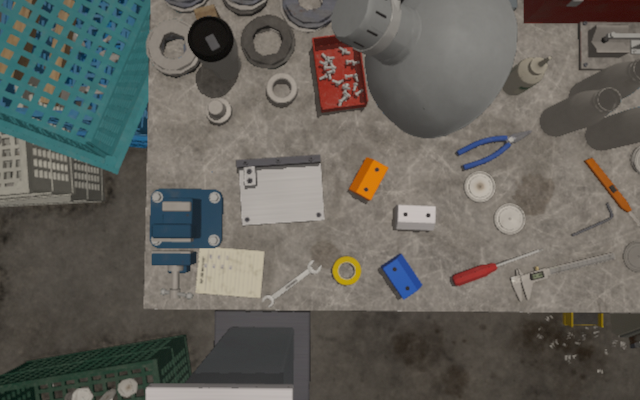

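View pics/scene.png

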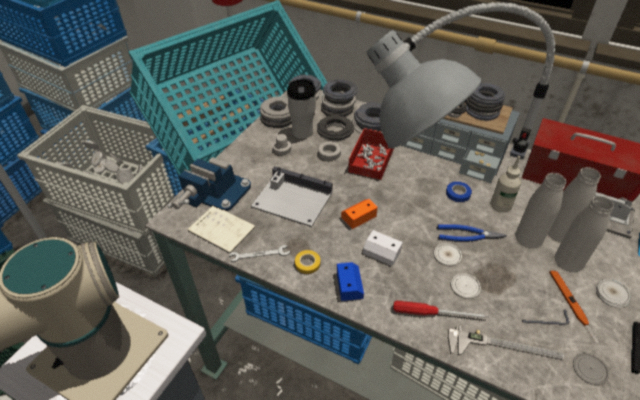

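The top view shows the jig at about (282,190), with the fence along its upper edge and the stop at (250,176). Three things could be the offcut: bare aluminium at (414,216), orange at (368,178) and blue at (402,276). The description fits the bare aluminium one, so I'll check it in a crop.

```bash
cat >> h.py <<'E'
def tilt(yaw,th,):  # tool y along plate x(yaw), tool z down, tilted th deg towards +x
    c,s=np.cos(yaw),np.sin(yaw); y=np.array([c,s,0]);z=np.array([0,0,-1.]);x=np.cross(y,z)
    M=np.c_[x,y,z]; return R.from_rotvec(x*-np.radians(th))*R.from_matrix(M) if th else R.from_matrix(M)
def rel(p,Rt,s=None):
    s=s or state(); R0=R.from_quat(s['orientation'])
    print('shift cm',np.round(R0.inv().apply(np.array(p)-s['ee_pos'])*100,2),'rot deg',np.round(np.degrees((R0.inv()*Rt).as_rotvec()),2))
def rect(P,lo,hi):
    Q=P[(P[:,2]>lo)&(P[:,2]<hi)][:,:2]; r=cv2.minAreaRect((Q*1000).astype(np.float32)); return np.round(r[0],1),np.round(r[1],1),round(r[2],1)
E
python3 - <<'E'
from h import *
d=cam('top')
for t in ['offcut','jig_plate','jig_fence','jig_stop']:
    for r in masks_of(t,'top')[:2]:
        P=cloud(d,np.array(r['pixels'])); print(t,r['confidence'],rect(P,.033,.05),rect(P,.003,.013) if len(P)>2000 else '')
im=d['color'][150:310,340:460]; cv2.imwrite('pics/crop.png',cv2.resize(im,None,fx=3.5,fy=3.5,interpolation=cv2.INTER_CUBIC)[:,:,::-1])
print(tilt(0,30).as_matrix())
rel([.523,-.418,.25],tilt(0,0))
E
```

```text
offcut 0.94 (array([ 603.2, -321.2]), array([43.2, 79.2]), 61.5) 
offcut 0.9 (array([ 395.1, -387. ]), array([80.7, 43.2]), 34.2) 
jig_plate 0.58 (array([590.5, -54.6]), array([2.1, 0. ]), 175.1) (array([ 570.6, -129.3]), array([126. , 181.6]), 4.3)
jig_plate 0.54 (array([ 525.3, -418.4]), array([80.5, 45. ]), 86.9) 
jig_fence 0.59 (array([ 640.8, -124.5]), array([ 16.4, 179. ]), 4.1) 
jig_fence 0.34 (array([751.5,   7.5]), array([31.8, 32.9]), 64.0) 
jig_stop 0.55 (array([608.7, -65.8]), array([38.9, 23.1]), 1.7) 
[[ 0.         0.8660254  0.5      ]
 [ 1.         0.         0.       ]
 [ 0.         0.5       -0.8660254]]
shift cm [-65.43 -76.68   0.  ] rot deg [-0.   0.  63.6]
```

View pics/crop.png

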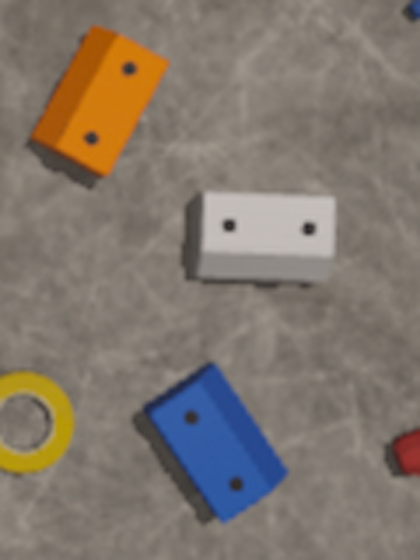

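The crop shows the bare aluminium block in the middle, crop (265,235), with its bevel towards the robot. That matches the description and is my choice. Its yaw is about -3° and the jig's about +4°. Moving above it now.

Request:
jog_arm:
  rows:
    - {"x": -26, "y": -30.5, "z": 0, "grip": 1}
    - {"x": -26, "y": -30.5}
    - {"x": -26, "y": -30.5}
    - {"x": -26, "y": -30.5}
    - {"x": -26, "y": -30.5}
    - {"x": -26, "y": -30.5}
    - {"x": -26, "y": -30.5}
    - {"x": -26, "y": -30.5}
    - {"x": -26, "y": -30.5}
    - {"x": -26, "y": -30.5}

```text
schema error: expected keys x, y, z, ax, ay, az, grip
```

Request:
jog_arm:
  rows:
    - {"x": -26, "y": -30.5, "z": 0}
    - {"x": -26, "y": -30.5}
    - {"x": -26, "y": -30.5}
    - {"x": -26, "y": -30.5}
    - {"x": -26, "y": -30.5}
    - {"x": -26, "y": -30.5}
    - {"x": -26, "y": -30.5}
    - {"x": -26, "y": -30.5}
    - {"x": -26, "y": -30.5}
    - {"x": -26, "y": -30.5}

```text
schema error: expected keys x, y, z, ax, ay, az, grip
```

```bash
python3 -c "
from h import *
s=state();print(s['t'],s['ee_pos'],s['orientation'],s['q']);rel([.523,-.418,.17],tilt(np.radians(-3.1),0))"
```

```text
1.75 [0.27793906 0.55979718 0.25001209] [ 2.28366623e-01  9.73575208e-01 -1.67893318e-05 -4.91445995e-06] [ 1.00656941e+00  2.76422863e-01 -2.63724319e-02  1.26803598e+00
 -1.71611579e-06  1.46736869e+00]
shift cm [-65.43 -76.68   8.  ] rot deg [-0.   0.  66.7]
```

All keys are required in every row.

Request:
jog_arm:
  rows:
    - {"x": -26, "y": -30.5, "z": 0, "ax": 0, "ay": 0, "az": 0, "grip": 1}
    - {"x": -26, "y": -30.5, "z": 0, "ax": 0, "ay": 0, "az": 0, "grip": 1}
    - {"x": -26, "y": -30.5, "z": 0, "ax": 0, "ay": 0, "az": 0, "grip": 1}
    - {"x": -26, "y": -30.5, "z": 0, "ax": 0, "ay": 0, "az": 0, "grip": 1}
    - {"x": -26, "y": -30.5, "z": 0, "ax": 0, "ay": 0, "az": 0, "grip": 1}
    - {"x": -26, "y": -30.5, "z": 0, "ax": 0, "ay": 0, "az": 0, "grip": 1}
    - {"x": -26, "y": -30.5, "z": 0, "ax": 0, "ay": 0, "az": 0, "grip": 1}
    - {"x": -26, "y": -30.5, "z": 0, "ax": 0, "ay": 0, "az": 0, "grip": 1}
    - {"x": -26, "y": -30.5, "z": 0, "ax": 0, "ay": 0, "az": 0, "grip": 1}
    - {"x": -26, "y": -30.5, "z": 0, "ax": 0, "ay": 0, "az": 0, "grip": 1}

```text
t: 2.58
ee_pos: [0.3753, 0.1681, 0.2503]
orientation: [0.229, 0.973, -0.0, 0.001]
ft_force: [-0.5, 0.8, 0.6]
grip_width: 0.0853
gripper_force: 0.0
```

Request:
jog_arm:
  rows:
    - {"x": -26, "y": -30.5, "z": 0, "ax": 0, "ay": 0, "az": 0, "grip": 1}
    - {"x": -26, "y": -30.5, "z": 0, "ax": 0, "ay": 0, "az": 0, "grip": 1}
    - {"x": -26, "y": -30.5, "z": 0, "ax": 0, "ay": 0, "az": 0, "grip": 1}
    - {"x": -26, "y": -30.5, "z": 0, "ax": 0, "ay": 0, "az": 0, "grip": 1}
    - {"x": -26, "y": -30.5, "z": 0, "ax": 0, "ay": 0, "az": 0, "grip": 1}
    - {"x": -26, "y": -30.5, "z": 0, "ax": 0, "ay": 0, "az": 0, "grip": 1}
    - {"x": -26, "y": -30.5, "z": 0, "ax": 0, "ay": 0, "az": 0, "grip": 1}
    - {"x": -26, "y": -30.5, "z": 0, "ax": 0, "ay": 0, "az": 0, "grip": 1}
    - {"x": -26, "y": -30.5, "z": 0, "ax": 0, "ay": 0, "az": 0, "grip": 1}
    - {"x": -26, "y": -30.5, "z": 0, "ax": 0, "ay": 0, "az": 0, "grip": 1}

```text
t: 3.42
ee_pos: [0.4733, -0.2219, 0.2503]
orientation: [0.23, 0.973, -0.001, 0.001]
ft_force: [0.8, -0.4, 0.5]
grip_width: 0.0855
gripper_force: 0.0
```

```bash
python3 -c "
from h import *
s=state();print(s['t'],s['ee_pos'],s['orientation'],s['q']);rel([.523,-.418,.17],tilt(np.radians(-3.1),0))"
```

```text
3.4167 [ 0.47329126 -0.22189325  0.2502562 ] [ 2.29679587e-01  9.73265504e-01 -7.79593516e-04  9.68821572e-04] [-5.61664380e-01  9.36935250e-02 -2.47797874e-01  1.22696666e+00
 -8.47373669e-04 -9.81680934e-02]
shift cm [-13.2  -15.31   8.07] rot deg [2.000e-02 1.500e-01 6.654e+01]
```

Request:
jog_arm:
  rows:
    - {"x": -13.2, "y": -15.3, "z": 8, "ax": 0, "ay": 0, "az": 66.6, "grip": 1}
    - {"x": -13.2, "y": -15.3, "z": 8, "ax": 0, "ay": 0, "az": 66.6, "grip": 1}
    - {"x": -13.2, "y": -15.3, "z": 8, "ax": 0, "ay": 0, "az": 66.6, "grip": 1}
    - {"x": -13.2, "y": -15.3, "z": 8, "ax": 0, "ay": 0, "az": 66.6, "grip": 1}
    - {"x": -13.2, "y": -15.3, "z": 8, "ax": 0, "ay": 0, "az": 66.6, "grip": 1}
    - {"x": -13.2, "y": -15.3, "z": 8, "ax": 0, "ay": 0, "az": 66.6, "grip": 1}
    - {"x": -13.2, "y": -15.3, "z": 8, "ax": 0, "ay": 0, "az": 66.6, "grip": 1}
    - {"x": -13.2, "y": -15.3, "z": 8, "ax": 0, "ay": 0, "az": 66.6, "grip": 1}
    - {"x": -13.2, "y": -15.3, "z": 8, "ax": 0, "ay": 0, "az": 66.6, "grip": 1}
    - {"x": -13.2, "y": -15.3, "z": 8, "ax": 0, "ay": 0, "az": 66.6, "grip": 1}

```text
t: 4.25
ee_pos: [0.5226, -0.4138, 0.1697]
orientation: [0.727, 0.686, -0.0, -0.0]
ft_force: [-0.9, 0.8, -0.2]
grip_width: 0.0855
gripper_force: 0.0
```

```bash
cat >> h.py <<'E'
def fcloud(d,m):  # equidistant fisheye
    v,u=np.nonzero(m&(d['z_map']>0)); z=d['z_map'][v,u]
    a=(u-d['cx'])/d['fx'];b=(v-d['cy'])/d['fy'];r=np.hypot(a,b)+1e-9
    k=np.tan(r)/r; P=np.c_[a*k*z,b*k*z,z]
    return P@d['W'][:3,:3].T+d['W'][:3,3]
E
python3 - <<'E'
from h import *
np.set_printoptions(precision=4,suppress=True)
s=state();print(s['t'],s['ee_pos'],s['orientation'],s['q'])
d=cam('wrist');save(d,'w1.png')
for t in ['offcut']:
    for r in masks_of(t,'wrist')[:3]:
        P=fcloud(d,np.array(r['pixels'])); print(r['confidence'],np.median(P,0),rect(P,.034,.045),rect(P,.01,.05))
    for r in pinpoint(t,'wrist')[:3]: print(w(d,r['position']),r['confidence'])
E
```

```text
4.25 [ 0.5226 -0.4138  0.1697] [ 0.7272  0.6865 -0.     -0.0002] [-0.7667  0.3971 -0.0321  1.142   0.      0.8617]
0.93 [ 0.4046 -0.3865  0.0364] (array([ 393.3, -386.6]), array([80.9, 41.4]), 34.9) (array([ 396.6, -390.9]), array([81.7, 52.7]), 34.2)
0.6 [ 0.5227 -0.414   0.0368] (array([ 526.7, -419.6]), array([79.4, 40.2]), 88.3) (array([ 521.1, -419.5]), array([81.5, 52.1]), 87.8)
0.59 [ 0.5999 -0.3207  0.0368] (array([ 601.6, -324.1]), array([40.4, 80.8]), 61.9) (array([ 604.4, -318.7]), array([52.9, 81.2]), 61.3)
[ 0.398  -0.3902 -0.0034] 0.75
[ 0.52   -0.4183 -0.0025] 0.57
[ 0.6071 -0.3232 -0.0024] 0.57
```

View pics/w1.png

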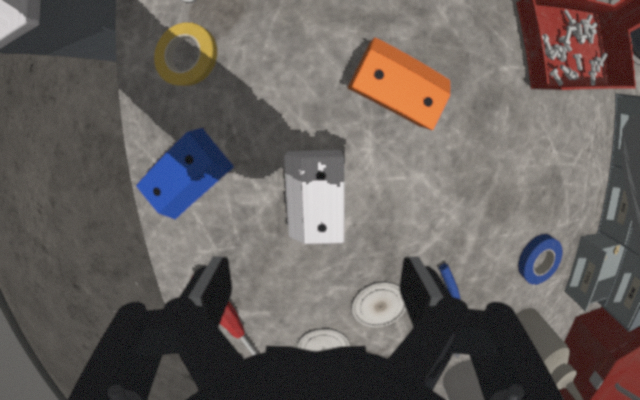

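The wrist view shows the aluminium offcut at (315,197), bevel to the left towards the robot, orange at (402,82) and blue at (185,172). The offcut is at about (0.5215, -0.419), yaw -2.4°. Descending to grip it.

Request:
jog_arm:
  rows:
    - {"x": -0.5, "y": -0.1, "z": 4, "ax": 0, "ay": 0, "az": -0.7, "grip": 1}
    - {"x": -0.5, "y": -0.1, "z": 8, "ax": 0, "ay": 0, "az": -0.7, "grip": 1}
    - {"x": -0.5, "y": -0.1, "z": 11, "ax": 0, "ay": 0, "az": -0.7, "grip": 1}
    - {"x": -0.5, "y": -0.1, "z": 13, "ax": 0, "ay": 0, "az": -0.7, "grip": 1}
    - {"x": -0.5, "y": -0.1, "z": 14.3, "ax": 0, "ay": 0, "az": -0.7, "grip": 1}
    - {"x": -0.5, "y": -0.1, "z": 14.8, "ax": 0, "ay": 0, "az": -0.7, "grip": 1}
    - {"x": -0.5, "y": -0.1, "z": 14.8, "ax": 0, "ay": 0, "az": -0.7, "grip": 1}

```text
t: 4.98
ee_pos: [0.521, -0.418, 0.0211]
orientation: [0.721, 0.693, -0.0, -0.001]
ft_force: [-0.2, 0.8, -0.4]
grip_width: 0.0854
gripper_force: 0.0
```

Request:
jog_arm:
  rows:
    - {"x": 0, "y": 0, "z": 0, "ax": 0, "ay": 0, "az": 0, "grip": 0.4}
    - {"x": 0, "y": 0, "z": 0, "ax": 0, "ay": 0, "az": 0, "grip": 0.4}
    - {"x": 0, "y": 0, "z": 0, "ax": 0, "ay": 0, "az": 0, "grip": 0.4}
    - {"x": 0, "y": 0, "z": 0, "ax": 0, "ay": 0, "az": 0, "grip": 0.4}
    - {"x": 0, "y": 0, "z": 0, "ax": 0, "ay": 0, "az": 0, "grip": 0.4}
    - {"x": 0, "y": 0, "z": 0, "ax": 0, "ay": 0, "az": 0, "grip": 0.4}
    - {"x": 0, "y": 0, "z": 0, "ax": 0, "ay": 0, "az": 0, "grip": 0.4}
    - {"x": 0, "y": 0, "z": 0, "ax": 0, "ay": 0, "az": 0, "grip": 0.4}
  grip_force: 50

```text
t: 5.65
ee_pos: [0.5227, -0.4197, 0.0243]
orientation: [0.721, 0.693, 0.0, 0.002]
ft_force: [-0.1, -0.1, 6.3]
grip_width: 0.0514
gripper_force: 54.3
```

Request:
jog_arm:
  rows:
    - {"x": 0, "y": 0, "z": -3, "ax": 0, "ay": 0, "az": 0, "grip": 0.4}
    - {"x": 0, "y": 0, "z": -6.5, "ax": 0, "ay": 0, "az": 0, "grip": 0.4}
    - {"x": 3, "y": 0.4, "z": -10, "ax": 0, "ay": 0, "az": 0, "grip": 0.4}
    - {"x": 6.5, "y": 0.9, "z": -10, "ax": 0, "ay": 0, "az": -2, "grip": 0.4}
    - {"x": 10.5, "y": 1.5, "z": -10, "ax": 0, "ay": 0, "az": -3, "grip": 0.4}
    - {"x": 14.5, "y": 2.1, "z": -10, "ax": 0, "ay": 0, "az": -4, "grip": 0.4}
    - {"x": 18.5, "y": 2.6, "z": -10, "ax": 0, "ay": 0, "az": -5, "grip": 0.4}
    - {"x": 22.5, "y": 3.2, "z": -10, "ax": 0, "ay": 0, "az": -6.4, "grip": 0.4}
    - {"x": 26, "y": 3.8, "z": -10, "ax": 0, "ay": 0, "az": -6.4, "grip": 0.4}
    - {"x": 28.4, "y": 4, "z": -10, "ax": 0, "ay": 0, "az": -6.4, "grip": 0.4}

```text
t: 6.48
ee_pos: [0.572, -0.1325, 0.1212]
orientation: [0.68, 0.733, 0.0, -0.001]
ft_force: [0.8, 0.0, -3.2]
grip_width: 0.0509
gripper_force: 54.4
```

Request:
jog_arm:
  rows:
    - {"x": 0, "y": 0, "z": 0, "ax": 0, "ay": 0, "az": 0, "grip": 0.4}
    - {"x": 0, "y": 0, "z": 0, "ax": 0, "ay": 0, "az": 0, "grip": 0.4}

```text
t: 6.65
ee_pos: [0.5718, -0.1346, 0.1212]
orientation: [0.68, 0.733, -0.001, -0.001]
ft_force: [-0.1, 0.4, -3.6]
grip_width: 0.0514
gripper_force: 54.4
```

```bash
python3 - <<'E'
from h import *
np.set_printoptions(precision=4,suppress=True)
s=state();print(s['t'],s['ee_pos'],s['orientation'],s['q'],s['ft_force'])
d=cam('wrist');save(d,'w2.png')
for t in ['offcut','jig_fence','jig_stop','jig_plate']:
    for r in masks_of(t,'wrist')[:2]:
        P=fcloud(d,np.array(r['pixels'])); print(t,r['confidence'],np.median(P,0),rect(P,.034,.055))
    for r in pinpoint(t,'wrist')[:2]: print(w(d,r['position']),r['confidence'])
rel([.5746,-.1373,.0325],tilt(np.radians(4.1),0))
E
```

```text
6.65 [ 0.5718 -0.1346  0.1212] [ 0.6803  0.7329 -0.0006 -0.0008] [-0.3409  0.3087 -0.2703  0.9938 -0.0005  1.1554] [-0.1113  0.357  -3.6034]
offcut 0.98 [ 0.4328 -0.377   0.0228] (array([ 418.8, -379.2]), array([31.7, 19.3]), 32.3)
[ 0.5699 -0.1324  0.0965] 0.77
[ 0.3939 -0.3918 -0.0013] 0.6
jig_fence 0.96 [ 0.6346 -0.1016  0.0369] (array([ 636.2, -112.1]), array([ 21.4, 152. ]), 4.3)
[ 0.6362 -0.1229  0.0066] 0.64
[ 0.5721 -0.0957  0.1104] 0.64
jig_stop 0.72 [ 0.6053 -0.0651  0.0354] (array([607.2, -65.2]), array([39.7, 23.5]), 4.4)
[ 0.6069 -0.0675  0.0082] 0.89
jig_plate 0.56 [ 0.5583 -0.088   0.0071] (array([602.2, -76.7]), array([2.7, 0.1]), 6.7)
jig_plate 0.28 [ 0.3796 -0.1574  0.0042] (array([0., 0.]), array([0., 0.]), 0.0)
[ 0.5772 -0.1311  0.0024] 0.94
shift cm [-0.03  0.19  8.95] rot deg [-0.    0.   -0.08]
```

View pics/w2.png

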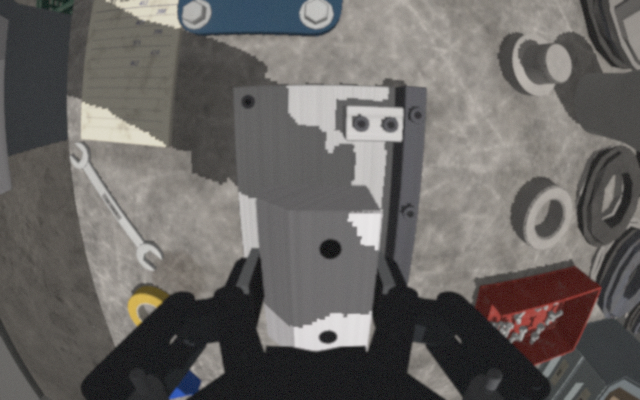

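The wrist view shows the offcut in the fingers at (315,240), square to the fence at (405,190). The stop is beyond its end at (372,122) and the plate below is free. Lowering and releasing.

Request:
jog_arm:
  rows:
    - {"x": -0.2, "y": 0, "z": 3, "ax": 0, "ay": 0, "az": 0, "grip": 0.4}
    - {"x": -0.2, "y": 0, "z": 5.5, "ax": 0, "ay": 0, "az": 0, "grip": 0.4}
    - {"x": -0.2, "y": 0, "z": 7.2, "ax": 0, "ay": 0, "az": 0, "grip": 0.4}
    - {"x": -0.2, "y": 0, "z": 8, "ax": 0, "ay": 0, "az": 0, "grip": 0.4}
    - {"x": -0.2, "y": 0, "z": 8.5, "ax": 0, "ay": 0, "az": 0, "grip": 0.4}
    - {"x": -0.2, "y": 0, "z": 8.8, "ax": 0, "ay": 0, "az": 0, "grip": 0.4}
    - {"x": -0.2, "y": 0, "z": 8.9, "ax": 0, "ay": 0, "az": 0, "grip": 0.4}
    - {"x": -0.2, "y": 0, "z": 8.9, "ax": 0, "ay": 0, "az": 0, "grip": 0.4}
    - {"x": -0.2, "y": 0, "z": 8.9, "ax": 0, "ay": 0, "az": 0, "grip": 0.4}

```text
t: 7.85
ee_pos: [0.574, -0.1387, 0.0342]
orientation: [0.681, 0.732, 0.0, 0.001]
ft_force: [-0.3, -0.3, -4.2]
grip_width: 0.0508
gripper_force: 54.3
```

Request:
jog_arm:
  rows:
    - {"x": 0, "y": 0, "z": 0.1, "ax": 0, "ay": 0, "az": 0, "grip": 0.4}
    - {"x": 0, "y": 0, "z": 0.2, "ax": 0, "ay": 0, "az": 0, "grip": 0.4}
    - {"x": 0, "y": 0, "z": 0.25, "ax": 0, "ay": 0, "az": 0, "grip": 0.4}
    - {"x": 0, "y": 0, "z": 0.25, "ax": 0, "ay": 0, "az": 0, "grip": 0.4}
    - {"x": 0, "y": 0, "z": 0.25, "ax": 0, "ay": 0, "az": 0, "grip": 0.4}

```text
t: 8.27
ee_pos: [0.5739, -0.1387, 0.0323]
orientation: [0.681, 0.732, 0.0, 0.001]
ft_force: [-2.3, 1.0, 5.9]
grip_width: 0.051
gripper_force: 55.9
```

Request:
jog_arm:
  rows:
    - {"x": 0, "y": 0, "z": 0, "ax": 0, "ay": 0, "az": 0, "grip": 0.82}
    - {"x": 0, "y": 0, "z": 0, "ax": 0, "ay": 0, "az": 0, "grip": 0.82}
    - {"x": 0, "y": 0, "z": 0, "ax": 0, "ay": 0, "az": 0, "grip": 0.82}
    - {"x": 0, "y": 0, "z": 0, "ax": 0, "ay": 0, "az": 0, "grip": 0.82}
    - {"x": 0, "y": 0, "z": 0, "ax": 0, "ay": 0, "az": 0, "grip": 0.82}
    - {"x": 0, "y": 0, "z": -2, "ax": 0, "ay": 0, "az": 0, "grip": 0.82}
    - {"x": 0, "y": 0, "z": -5, "ax": 0, "ay": 0, "az": 0, "grip": 0.82}
    - {"x": 0, "y": 0, "z": -8, "ax": 0, "ay": 0, "az": 0, "grip": 0.82}
    - {"x": 0, "y": 0, "z": -8, "ax": 0, "ay": 0, "az": 0, "grip": 0.82}

```text
t: 9.02
ee_pos: [0.5773, -0.1398, 0.1167]
orientation: [0.681, 0.732, 0.002, 0.005]
ft_force: [0.4, 0.1, 0.9]
grip_width: 0.07
gripper_force: 0.0
```

```bash
cat > look.py <<'E'
from h import *
import sys
np.set_printoptions(precision=4,suppress=True)
s=state();print(s['t'],s['ee_pos'],R.from_quat(s['orientation']).as_matrix()[:,1:],s['q'],s['ft_force'])
for c in sys.argv[2:]:
  d=cam(c);save(d,sys.argv[1]+c+'.png')
  for t in ['offcut','jig_fence','jig_stop']:
    for r in masks_of(t,c)[:2]:
        P=(fcloud if c=='wrist' else cloud)(d,np.array(r['pixels'])); P=P[(abs(P[:,0]-.6)<.1)&(abs(P[:,1]+.13)<.13)]
        if len(P)>40: print(c,t,r['confidence'],np.median(P,0),rect(P,.034,.055),rect(P,.01,.055))
E
python3 look.py l1 wrist top
```

```text
9.0167 [ 0.5773 -0.1398  0.1167] [[ 0.9974  0.0103]
 [ 0.0716 -0.0037]
 [ 0.01   -0.9999]] [-0.3464  0.3159 -0.271   0.9729  0.0001  1.1527] [0.3908 0.1326 0.8854]
wrist offcut 0.64 [ 0.5753 -0.1311  0.0448] (array([ 576.5, -138.1]), array([48.4, 80.3]), 4.3) (array([ 574.4, -138.2]), array([52.6, 80.3]), 4.2)
wrist jig_fence 0.63 [ 0.6349 -0.1039  0.0368] (array([ 639.5, -125.4]), array([ 17.3, 178.7]), 4.4) (array([ 639.4, -125.2]), array([ 17.3, 179.2]), 4.3)
wrist jig_stop 0.62 [ 0.6058 -0.0652  0.0353] (array([607. , -65.3]), array([40.6, 23.2]), 4.1) (array([607.2, -66.3]), array([41. , 25.5]), 3.9)
top offcut 0.56 [ 0.5718 -0.17    0.0443] (array([ 577.1, -167.1]), array([23.3, 50.8]), 88.6) (array([ 577.1, -167. ]), array([23.5, 50.8]), 88.6)
top jig_fence 0.58 [ 0.6439 -0.1924  0.0381] (array([ 645.7, -192.5]), array([16.5, 43.4]), 5.5) (array([ 645.7, -192.5]), array([16.6, 43.3]), 5.2)
```

View pics/l1wrist.png

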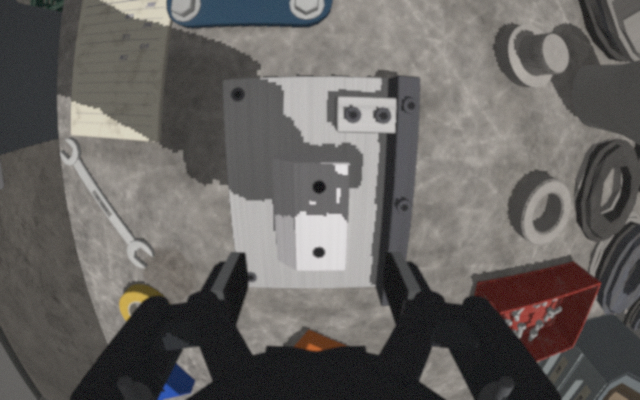

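The wrist view shows the offcut lying free on the plate at (312,215), bevel to the left away from the fence at (400,190), with the stop at (366,115). Next I'll shut the fingers, go down in front of the bevelled side and push it to the fence.

Request:
jog_arm:
  rows:
    - {"x": 0.2, "y": -3, "z": 0, "ax": 0, "ay": 0, "az": 0, "grip": 0}
    - {"x": 0.2, "y": -6, "z": 0, "ax": 0, "ay": 0, "az": 0, "grip": 0}
    - {"x": 0.2, "y": -6, "z": 0, "ax": 0, "ay": 0, "az": 0, "grip": 0}
    - {"x": 0.2, "y": -6, "z": 0, "ax": 0, "ay": 0, "az": 0, "grip": 0}
    - {"x": 0.2, "y": -6, "z": 2, "ax": 0, "ay": 0, "az": 0, "grip": 0}
    - {"x": 0.2, "y": -6, "z": 5, "ax": 0, "ay": 0, "az": 0, "grip": 0}
    - {"x": 0.2, "y": -6, "z": 7, "ax": 0, "ay": 0, "az": 0, "grip": 0}
    - {"x": 0.2, "y": -6, "z": 8, "ax": 0, "ay": 0, "az": 0, "grip": 0}
    - {"x": 0.2, "y": -6, "z": 8, "ax": 0, "ay": 0, "az": 0, "grip": 0}
  grip_force: 40

```text
t: 10.17
ee_pos: [0.5124, -0.1402, 0.0284]
orientation: [0.681, 0.732, -0.0, -0.001]
ft_force: [-0.7, 0.9, -0.1]
grip_width: 0.0
gripper_force: 0.0
```

Request:
jog_arm:
  rows:
    - {"x": -0.2, "y": 0.8, "z": -0.3, "ax": 0, "ay": 0, "az": 0, "grip": 0}
    - {"x": -0.2, "y": 1.6, "z": -0.3, "ax": 0, "ay": 0, "az": 0, "grip": 0}
    - {"x": -0.2, "y": 2.2, "z": -0.3, "ax": 0, "ay": 0, "az": 0, "grip": 0}
    - {"x": -0.2, "y": 2.8, "z": -0.3, "ax": 0, "ay": 0, "az": 0, "grip": 0}
    - {"x": -0.2, "y": 3.3, "z": -0.3, "ax": 0, "ay": 0, "az": 0, "grip": 0}
    - {"x": -0.2, "y": 3.8, "z": -0.3, "ax": 0, "ay": 0, "az": 0, "grip": 0}
    - {"x": -0.2, "y": 4.2, "z": -0.3, "ax": 0, "ay": 0, "az": 0, "grip": 0}
    - {"x": -0.2, "y": 4.6, "z": -0.3, "ax": 0, "ay": 0, "az": 0, "grip": 0}
    - {"x": -0.2, "y": 4.9, "z": -0.3, "ax": 0, "ay": 0, "az": 0, "grip": 0}
    - {"x": -0.2, "y": 5.2, "z": -0.3, "ax": 0, "ay": 0, "az": 0, "grip": 0}

```text
t: 11.0
ee_pos: [0.565, -0.1388, 0.0334]
orientation: [0.681, 0.732, -0.0, -0.0]
ft_force: [-0.6, -0.6, -0.1]
grip_width: 0.0001
gripper_force: 0.5
```

Request:
jog_arm:
  rows:
    - {"x": 0, "y": 0.2, "z": 0, "ax": 0, "ay": 0, "az": 0, "grip": 0}
    - {"x": 0, "y": 0.4, "z": 0, "ax": 0, "ay": 0, "az": 0, "grip": 0}
    - {"x": 0, "y": 0.4, "z": 0, "ax": 0, "ay": 0, "az": 0, "grip": 0}

```text
t: 11.25
ee_pos: [0.5666, -0.1385, 0.0328]
orientation: [0.682, 0.732, -0.002, -0.002]
ft_force: [-5.7, -1.4, 2.2]
grip_width: -0.0001
gripper_force: 2.6
```

Fence contact came at the predicted place, at 5.7 N. Now going round to the -y end to push it along to the stop.

Request:
jog_arm:
  rows:
    - {"x": 0, "y": -1.5, "z": 0, "ax": 0, "ay": 0, "az": 0, "grip": 0}
    - {"x": 0, "y": -1.5, "z": -3.5, "ax": 0, "ay": 0, "az": 0, "grip": 0}
    - {"x": -1.5, "y": -1.5, "z": -6, "ax": 0, "ay": 0, "az": 0, "grip": 0}
    - {"x": -4.5, "y": 0.5, "z": -6, "ax": 0, "ay": 0, "az": 0, "grip": 0}
    - {"x": -7, "y": 3, "z": -6, "ax": 0, "ay": 0, "az": 0, "grip": 0}
    - {"x": -7, "y": 3.4, "z": -6, "ax": 0, "ay": 0, "az": 0, "grip": 0}
    - {"x": -7, "y": 3.4, "z": -4, "ax": 0, "ay": 0, "az": 0, "grip": 0}
    - {"x": -7, "y": 3.4, "z": -1.5, "ax": 0, "ay": 0, "az": 0, "grip": 0}
    - {"x": -7, "y": 3.4, "z": 0, "ax": 0, "ay": 0, "az": 0, "grip": 0}
    - {"x": -7, "y": 3.4, "z": 0, "ax": 0, "ay": 0, "az": 0, "grip": 0}

```text
t: 12.08
ee_pos: [0.6048, -0.2044, 0.0294]
orientation: [0.681, 0.732, -0.001, -0.004]
ft_force: [-0.6, -0.4, -0.1]
grip_width: 0.0002
gripper_force: 0.0
```

```bash
python3 look.py l2 wrist scene
```

```text
12.0833 [ 0.6048 -0.2044  0.0294] [[ 0.9974 -0.0066]
 [ 0.0713  0.0035]
 [-0.0063 -1.    ]] [-0.4273  0.4892 -0.2235  0.8655  0.0005  1.0721] [-0.5943 -0.4407 -0.1402]
wrist offcut 0.65 [ 0.6073 -0.133   0.0449] (array([ 609.2, -135.4]), array([50.5, 80.9]), 3.7) (array([ 607.3, -135.5]), array([54.4, 80.8]), 4.1)
wrist jig_fence 0.97 [ 0.6398 -0.1374  0.0371] (array([ 640.9, -143.6]), array([ 17.1, 132.9]), 4.3) (array([ 640.9, -144.5]), array([ 17.2, 141.2]), 4.2)
wrist jig_stop 0.72 [ 0.6095 -0.0773  0.0144] (array([0., 0.]), array([0., 0.]), 0.0) (array([608.1, -77.3]), array([39.8,  1.9]), 5.1)
wrist jig_stop 0.71 [ 0.6398 -0.1371  0.0371] (array([ 637.9, -143.9]), array([ 23.4, 132.9]), 4.5) (array([ 637.9, -144.3]), array([ 23.4, 139.9]), 4.5)
scene offcut 0.93 [ 0.5937 -0.1398  0.038 ] (array([ 611.9, -138. ]), array([62.9, 81.9]), 1.6) (array([ 609.7, -138.1]), array([67.3, 82.1]), 1.6)
scene jig_fence 0.63 [ 0.637  -0.0838  0.0349] (array([ 640. , -128.4]), array([ 17. , 177.4]), 5.5) (array([ 638.3, -127.8]), array([ 21.2, 181.3]), 5.4)
scene jig_stop 0.69 [ 0.5994 -0.0725  0.0322] (array([605.9, -68.6]), array([23.3, 39.2]), 86.9) (array([608.3, -69.1]), array([45.7, 25.6]), 11.0)
```

View pics/l2wrist.png

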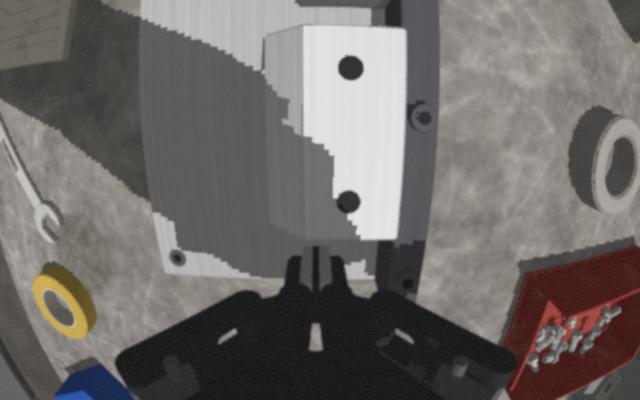

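The wrist view shows the offcut flush with the fence (edge at about column 402) and the shut fingers behind its near end at (315,265). It needs about 18 mm more to reach the stop.

Request:
jog_arm:
  rows:
    - {"x": 0.8, "y": 0, "z": -0.3, "ax": 0, "ay": 0, "az": 0, "grip": 0}
    - {"x": 1.4, "y": 0, "z": -0.3, "ax": 0, "ay": 0, "az": 0, "grip": 0}
    - {"x": 1.8, "y": 0, "z": -0.3, "ax": 0, "ay": 0, "az": 0, "grip": 0}
    - {"x": 2.2, "y": 0, "z": -0.3, "ax": 0, "ay": 0, "az": 0, "grip": 0}
    - {"x": 2.5, "y": 0, "z": -0.3, "ax": 0, "ay": 0, "az": 0, "grip": 0}
    - {"x": 2.8, "y": 0, "z": -0.3, "ax": 0, "ay": 0, "az": 0, "grip": 0}
    - {"x": 3.1, "y": 0, "z": -0.3, "ax": 0, "ay": 0, "az": 0, "grip": 0}
    - {"x": 3.3, "y": 0, "z": -0.3, "ax": 0, "ay": 0, "az": 0, "grip": 0}
    - {"x": 3.4, "y": 0, "z": -0.3, "ax": 0, "ay": 0, "az": 0, "grip": 0}
    - {"x": 3.5, "y": 0, "z": -0.3, "ax": 0, "ay": 0, "az": 0, "grip": 0}

```text
t: 13.32
ee_pos: [0.6053, -0.171, 0.0364]
orientation: [0.681, 0.732, -0.0, -0.0]
ft_force: [0.1, -1.0, 0.4]
grip_width: -0.0
gripper_force: 0.4
```

Request:
jog_arm:
  rows:
    - {"x": 0.1, "y": 0, "z": 0, "ax": 0, "ay": 0, "az": 0, "grip": 0}
    - {"x": 0.2, "y": 0, "z": 0, "ax": 0, "ay": 0, "az": 0, "grip": 0}
    - {"x": 0.3, "y": 0, "z": 0, "ax": 0, "ay": 0, "az": 0, "grip": 0}
    - {"x": 0.3, "y": 0, "z": 0, "ax": 0, "ay": 0, "az": 0, "grip": 0}

```text
t: 13.65
ee_pos: [0.6053, -0.1689, 0.0366]
orientation: [0.682, 0.732, -0.001, 0.001]
ft_force: [0.7, -3.6, -0.3]
grip_width: -0.0
gripper_force: 1.8
```

Request:
jog_arm:
  rows:
    - {"x": 0.2, "y": 0, "z": 0, "ax": 0, "ay": 0, "az": 0, "grip": 0}
    - {"x": 0.3, "y": 0, "z": 0, "ax": 0, "ay": 0, "az": 0, "grip": 0}
    - {"x": 0.3, "y": 0, "z": 0, "ax": 0, "ay": 0, "az": 0, "grip": 0}

```text
t: 13.9
ee_pos: [0.6053, -0.1687, 0.037]
orientation: [0.682, 0.731, -0.003, 0.003]
ft_force: [0.1, -10.3, -1.7]
grip_width: -0.0005
gripper_force: 5.2
```

Request:
jog_arm:
  rows:
    - {"x": -1.5, "y": 0, "z": 0, "ax": 0, "ay": 0, "az": 0, "grip": 0}
    - {"x": -2.5, "y": 0, "z": -3, "ax": 0, "ay": 0, "az": 0, "grip": 0}
    - {"x": -2.5, "y": -1, "z": -6.5, "ax": 0, "ay": 0, "az": 0, "grip": 0}
    - {"x": -2.5, "y": -4, "z": -9, "ax": 0, "ay": 0, "az": 0, "grip": 0}
    - {"x": -1, "y": -7, "z": -11, "ax": 0, "ay": 0, "az": 0, "grip": 0}
    - {"x": 2, "y": -8, "z": -11, "ax": 0, "ay": 0, "az": 0, "grip": 0}
    - {"x": 4, "y": -8, "z": -11, "ax": 0, "ay": 0, "az": 0, "grip": 0}
    - {"x": 4, "y": -8, "z": -11, "ax": 0, "ay": 0, "az": 0, "grip": 0}

```text
t: 14.57
ee_pos: [0.5203, -0.1277, 0.1468]
orientation: [0.681, 0.733, 0.001, -0.002]
ft_force: [0.2, -0.1, -0.9]
grip_width: -0.0001
gripper_force: 0.0
```

```bash
python3 look.py l3 wrist; python3 - <<'E'
from h import *
y=np.radians(4.2);u=np.array([np.cos(y),np.sin(y),0]);v=np.array([-u[1],u[0],0])
rel(.5355*u-.1617*v+np.array([0,0,.0797]),tilt(y,45))
E
```

```text
14.5667 [ 0.5203 -0.1277  0.1468] [[ 0.9973 -0.001 ]
 [ 0.0738  0.004 ]
 [-0.0007 -1.    ]] [-0.3631  0.1988 -0.3553  1.019   0.0034  1.1338] [ 0.1578 -0.1013 -0.9085]
wrist offcut 0.89 [ 0.5992 -0.1142  0.0445] (array([ 608.4, -117.4]), array([52.9, 80.9]), 2.8) (array([ 606.5, -117.5]), array([56.7, 80.9]), 4.0)
wrist jig_stop 0.6 [ 0.6013 -0.0647  0.0352] (array([606.3, -64.8]), array([39.4, 23.9]), 5.6) (array([606.4, -65. ]), array([40.2, 24.6]), 5.9)
shift cm [0.77 2.38 6.68] rot deg [-4.498e+01  3.000e-02 -1.100e-01]
```

The stop is reached: 10 N with no more motion, and the offcut is measured at the stop. Tilting the tool square to the bevel.

Request:
jog_arm:
  rows:
    - {"x": 0.2, "y": 0, "z": 0, "ax": -7, "ay": 0, "az": 0, "grip": 0}
    - {"x": 0.4, "y": 0, "z": 0, "ax": -14, "ay": 0, "az": 0, "grip": 0}
    - {"x": 0.6, "y": 0, "z": 0, "ax": -21, "ay": 0, "az": 0, "grip": 0}
    - {"x": 0.8, "y": 0.5, "z": 1, "ax": -28, "ay": 0, "az": 0, "grip": 0}
    - {"x": 0.8, "y": 1, "z": 2.5, "ax": -35, "ay": 0, "az": 0, "grip": 0}
    - {"x": 0.8, "y": 1.8, "z": 4, "ax": -42, "ay": 0, "az": 0, "grip": 0}
    - {"x": 0.8, "y": 2.4, "z": 5.5, "ax": -45, "ay": 0, "az": 0, "grip": 0}
    - {"x": 0.8, "y": 2.4, "z": 6.7, "ax": -45, "ay": 0, "az": 0, "grip": 0}
    - {"x": 0.8, "y": 2.4, "z": 6.7, "ax": -45, "ay": 0, "az": 0, "grip": 0}
    - {"x": 0.8, "y": 2.4, "z": 6.7, "ax": -45, "ay": 0, "az": 0, "grip": 0}

```text
t: 15.6
ee_pos: [0.5449, -0.1216, 0.078]
orientation: [0.631, 0.676, 0.279, 0.259]
ft_force: [-0.6, 0.3, 0.4]
grip_width: -0.0003
gripper_force: 0.0
```

```bash
python3 look.py l4 wrist; python3 - <<'E'
from h import *
y=np.radians(4.2);u=np.array([np.cos(y),np.sin(y),0]);v=np.array([-u[1],u[0],0])
print('contact');rel(.5638*u-.1617*v+np.array([0,0,.0514]),tilt(y,45))
E
```

```text
15.6 [ 0.5449 -0.1216  0.078 ] [[ 0.7078  0.7029]
 [ 0.0486  0.0511]
 [ 0.7048 -0.7094]] [-0.5375  0.1129 -0.9604 -0.1859  0.4156  1.1133] [-0.5946  0.3041  0.3832]
wrist offcut 0.57 [ 0.5894 -0.1057  0.0405] (array([ 608.9, -120.4]), array([88.4, 58.8]), 89.2) (array([ 606.3, -122.7]), array([93., 64.]), 89.2)
wrist jig_fence 0.61 [ 0.6326 -0.0596  0.037 ] (array([ 637.6, -114.9]), array([ 22.5, 157.2]), 6.1) (array([ 637.6, -114.7]), array([ 22.5, 157.6]), 6.1)
wrist jig_stop 0.56 [ 0.5918 -0.0647  0.0347] (array([606. , -65.4]), array([40.9, 24.1]), 3.7) (array([606. , -65.5]), array([40.8, 24.3]), 4.4)
contact
shift cm [ 0.07 -0.29  4.02] rot deg [0.19 0.16 0.03]
```

View pics/l4wrist.png

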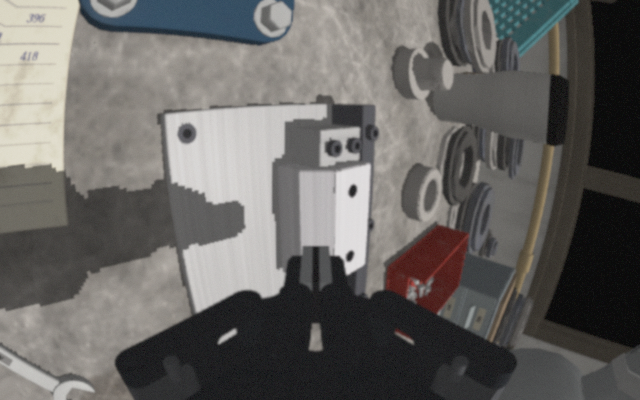

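The tilted wrist view shows the offcut against both the stop (322,145) and the fence (352,200), and the shut tips in front of the bevel at (316,255). Approaching it.

Request:
jog_arm:
  rows:
    - {"x": 0.1, "y": -0.3, "z": 1, "ax": 0, "ay": 0, "az": 0, "grip": 0}
    - {"x": 0.1, "y": -0.3, "z": 2, "ax": 0, "ay": 0, "az": 0, "grip": 0}
    - {"x": 0.1, "y": -0.3, "z": 2.8, "ax": 0, "ay": 0, "az": 0, "grip": 0}
    - {"x": 0.1, "y": -0.3, "z": 3.3, "ax": 0, "ay": 0, "az": 0, "grip": 0}
    - {"x": 0.1, "y": -0.3, "z": 3.6, "ax": 0, "ay": 0, "az": 0, "grip": 0}
    - {"x": 0.1, "y": -0.3, "z": 3.8, "ax": 0, "ay": 0, "az": 0, "grip": 0}
    - {"x": 0.1, "y": -0.3, "z": 3.9, "ax": 0, "ay": 0, "az": 0, "grip": 0}
    - {"x": 0.1, "y": -0.3, "z": 4, "ax": 0, "ay": 0, "az": 0, "grip": 0}
    - {"x": 0.1, "y": -0.3, "z": 4.1, "ax": 0, "ay": 0, "az": 0, "grip": 0}

```text
t: 16.55
ee_pos: [0.5717, -0.1183, 0.0493]
orientation: [0.629, 0.676, 0.28, 0.262]
ft_force: [-29.6, -1.5, 31.7]
grip_width: -0.0001
gripper_force: 21.8
```

Request:
jog_arm:
  rows:
    - {"x": 0, "y": 0, "z": 0.1, "ax": 0, "ay": 0, "az": 0, "grip": 0}
    - {"x": 0, "y": 0, "z": 0.2, "ax": 0, "ay": 0, "az": 0, "grip": 0}
    - {"x": 0, "y": 0, "z": 0.2, "ax": 0, "ay": 0, "az": 0, "grip": 0}
    - {"x": 0, "y": 0, "z": 0.2, "ax": 0, "ay": 0, "az": 0, "grip": 0}

```text
t: 16.88
ee_pos: [0.5717, -0.1183, 0.0492]
orientation: [0.629, 0.675, 0.281, 0.262]
ft_force: [-35.5, -2.6, 40.0]
grip_width: 0.0002
gripper_force: 27.1
```

Request:
jog_arm:
  rows:
    - {"x": 0, "y": 0, "z": -0.3, "ax": 0, "ay": 0, "az": 0, "grip": 0}
    - {"x": 0, "y": 0, "z": -0.6, "ax": 0, "ay": 0, "az": 0, "grip": 0}
    - {"x": 0, "y": 0, "z": -0.6, "ax": 0, "ay": 0, "az": 0, "grip": 0}
    - {"x": 0, "y": 0, "z": -0.6, "ax": 0, "ay": 0, "az": 0, "grip": 0}
    - {"x": 0, "y": 0, "z": -0.6, "ax": 0, "ay": 0, "az": 0, "grip": 0}

```text
t: 17.3
ee_pos: [0.5697, -0.1185, 0.0512]
orientation: [0.629, 0.676, 0.28, 0.261]
ft_force: [-0.1, -0.1, -0.6]
grip_width: -0.0003
gripper_force: 0.0
```

Request:
jog_arm:
  rows:
    - {"x": 0, "y": 0, "z": 0.2, "ax": 0, "ay": 0, "az": 0, "grip": 0}
    - {"x": 0, "y": 0, "z": 0.3, "ax": 0, "ay": 0, "az": 0, "grip": 0}
    - {"x": 0, "y": 0, "z": 0.3, "ax": 0, "ay": 0, "az": 0, "grip": 0}
    - {"x": 0, "y": 0, "z": 0.3, "ax": 0, "ay": 0, "az": 0, "grip": 0}
    - {"x": 0, "y": 0, "z": 0.3, "ax": 0, "ay": 0, "az": 0, "grip": 0}

```text
t: 17.72
ee_pos: [0.5714, -0.1184, 0.0493]
orientation: [0.629, 0.676, 0.28, 0.261]
ft_force: [-9.1, 0.2, 10.1]
grip_width: 0.0001
gripper_force: 6.9
```

Request:
jog_arm:
  rows:
    - {"x": 0, "y": 0, "z": 0, "ax": 0, "ay": 0, "az": 0, "grip": 0}
    - {"x": 0, "y": 0, "z": 0, "ax": 0, "ay": 0, "az": 0, "grip": 0}
    - {"x": 0, "y": 0, "z": 0, "ax": 0, "ay": 0, "az": 0, "grip": 0}

```text
t: 17.97
ee_pos: [0.5714, -0.1183, 0.0493]
orientation: [0.629, 0.676, 0.28, 0.261]
ft_force: [-9.7, -0.6, 11.2]
grip_width: 0.0001
gripper_force: 6.9
```

```bash
python3 look.py l5 wrist scene; python3 - <<'E'
from h import *
y=np.radians(4.2)
a=cv2.imread('pics/l5wrist.png')[80:320,150:450];b=cv2.imread('pics/l5scene.png')[130:250,230:380]
cv2.imwrite('pics/fin.png',np.hstack([cv2.resize(a,(400,320)),cv2.resize(b,(400,320))]))
E
```

```text
17.9667 [ 0.5714 -0.1183  0.0493] [[ 0.705   0.7057]
 [ 0.0504  0.0504]
 [ 0.7075 -0.7068]] [-0.4965  0.2251 -0.9373 -0.2926  0.3903  1.1472] [-9.6764 -0.5788 11.1722]
wrist offcut 0.91 [ 0.5907 -0.0976  0.0414] (array([ 609.9, -115.6]), array([69.1, 78.3]), 5.5) (array([ 608.1, -115.7]), array([72.7, 78.3]), 5.4)
wrist jig_fence 0.7 [ 0.628  -0.0503  0.0367] (array([636.4, -98.7]), array([ 18.3, 126.1]), 4.0) (array([635.8, -98.8]), array([ 19.6, 126.1]), 4.0)
scene offcut 0.98 [ 0.6012 -0.1434  0.0399] (array([ 611.5, -132.7]), array([57.1, 55.9]), 2.7) (array([ 609.4, -133.1]), array([62.1, 56. ]), 3.9)
scene jig_fence 0.87 [ 0.6401 -0.1837  0.0332] (array([ 639.2, -129.3]), array([ 21.8, 175.9]), 5.5) (array([ 639.7, -129.8]), array([ 22. , 177.1]), 4.6)
```

View pics/fin.png

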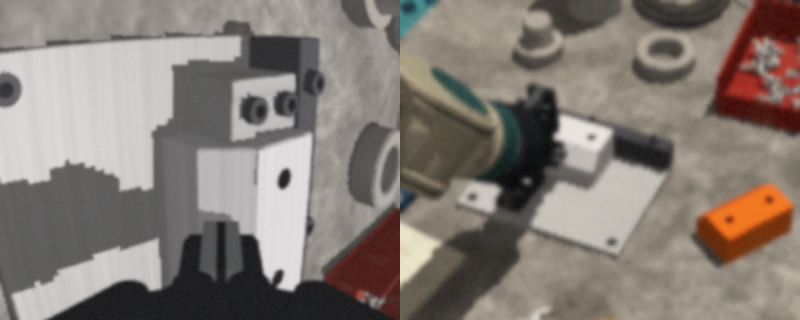

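The left crop shows the tips on the bevel at (222,240), with the offcut's end touching the stop at (235,140) and its back against the fence. The push is steady at about 15 N, so I'm handing in.

```bash
python3 -c "
from cell import *
print(hand_in())"
```

```text
the job is handed in; nothing more can be done
None
```

The job is handed in at about 18 s: the offcut lies flat on the plate against the fence and the stop, held by a slanting push of about 15 N on its bevel. The hand-in returned no verdict; on first contact the push briefly reached about 53 N before I backed it off. The arm did not touch the tape roll, spanner or plug.

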